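# Fit the domed stake in the bench stake holder and bolt it down

### The job

Set up the bench for dome forming: take the bright steel stake with the rounded top out of its wooden rack and fit it in the green stake holder. Tip it so that the edge of its collar goes in under the fixed claw and its shank starts into the bore edge first, then straighten it and push it fully home, upright with the collar flat on the deck. Then slide the holder's barrel bolt all the way across over the collar and turn its handle down into the side notch so the bolt cannot creep back; leave the dark pointed stake standing in the rack, and the pliers, tape measure and copper cup where they are.

Things in the scene. Friction and masses are not known exactly. Their poses are not given: they have to be found in the camera images.
- dome_stake: Forming stake to fit: bright steel, round, 120 mm tall, 0.3-0.55 kg. Origin: centre of its underside; z up. Tapered foot 20 mm across at z 0 to 32 mm at z 9; shank 32 mm across, z 9-22 mm; collar 64 mm across, z 22-28; post 36 mm across, z 28-105 (grasp here); domed top z 105-120. Starts upright in a rack hole, collar on the rack's top; lift straight up 35 mm to clear it.
- stake_collar (a point): Point on the domed stake's axis in the plane of the collar's underside, 22 mm above the stake's origin along its z axis.
- cone_stake: The other stake, to be left alone: dark steel, same shank and collar, post 28 mm across that tapers to a narrow top, 118 mm tall. Origin at the centre of the underside of its shank, z up. It stands in the rack's other hole, 90 mm from the domed stake.
- stake_rack: Fixed light wooden rack block, 80 mm (x) by 186 mm (y) by 34 mm high. Origin under its centre on the bench, z up. Two upright holes 37 mm across at y = +45 and -45 mm, in which the stakes stand loosely, their undersides 12 mm above the bench.
- stake_holder: Green cast stake holder fixed on the bench, x -64 to +170 mm, 84 mm wide, four 10 mm high screwed lugs out to y = +-67 mm; flat steel deck at z = 30 mm. Origin on the bench under the bore axis, z up; claw on its -x side, barrel bolt on +x: a dark channel x 56-142 mm, 26 mm wide, top at z 63 mm, with a slot along its top for the handle and a notch in its -y side at x 76-94 mm.
- bore_mouth (a point): Centre of the bore at deck level, 30 mm above the holder's origin; axes as the holder's. The bore is upright, 34.5 mm across, with a 4 mm by 45 degree countersink (42.5 mm across at the deck), and goes 30 mm deep, more than the 22 mm of stake below the collar.
- claw_lip (a point): Middle of the lower edge of the fixed claw's lip: 27 mm from the bore axis to the holder's -x, 12 mm above the deck. Lip 34 mm wide, 9 mm thick; throat runs back 19 mm to a wall 46 mm from the bore axis. The seated collar reaches 5 mm under the lip, so the stake cannot go straight down: tilt it about 24 degrees, top leaning to the claw (-x), collar edge under the lip; straighten as it goes down.
- bolt (a joint): Slide of the bolt rod (10 mm across, its axis 13 mm above the deck) along the holder's -x, in m: 0 = drawn back (tip 58 mm from the bore axis), 0.035 = stop, fully across (tip 23 mm from the bore axis, over the collar with 2 mm to spare). Takes 2 to 4 N, stays where left. Starts at 0 to 0.006. A collar standing up in its way blocks it.
- bolt_handle (a joint): Turn of the bolt's handle about the rod axis, rad: 0 = straight up in its slot, grows as it turns down to the holder's -y side, 1.57 = level in the notch (stop 1.6). The slot keeps it up until the bolt is about 31 mm across; once down, the notch stops the bolt sliding back. Friction 0.05 N m, stays where left. Starts within 0.1 of upright.
- handle_knob (a point): Centre of the black ball knob (18 mm across) on the bolt's handle, 58 mm from the rod axis (upright: 101 mm above the bench); the steel handle below it is 9 mm thick. It stands 120 mm from the bore axis (holder +x) with the bolt drawn back, 85 mm with it fully across.
- pliers: Blue-handled pliers, 180 mm long, lying on the left; bystander. Origin at the middle of the underside.
- tape_measure: Yellow and black pocket tape measure, 72 by 85 by 35 mm, on the right; bystander. Origin under its centre.
- copper_can: Copper cup, 75 mm across and 100 mm tall, behind the rack; bystander. Origin under its centre.

How it is judged:
On the way, in this order (a step that is already met when the one before it is completed fails the run):
1. the domed stake is fully home in the bore, upright, collar on the deck under the claw, with the bolt still drawn back (z of stake_collar in the frame of bore_mouth below 0.002 m and horizontal distance between stake_collar and bore_mouth below 0.004 m and angle between dome_stake's own z axis and vertical below 0.06 rad and value of joint bolt below 0.02 m), for 0.2 s.
2. the bolt is across over the collar of the seated stake (z of stake_collar in the frame of bore_mouth below 0.002 m and horizontal distance between stake_collar and bore_mouth below 0.004 m and angle between dome_stake's own z axis and vertical below 0.06 rad and value of joint bolt above 0.029 m), for 0.1 s.
At the end, for the whole second after the job is handed in: The domed stake stands in the bore with its collar within 2 mm of the deck, within 4 mm of the bore's centre and within 0.06 rad of upright, at rest; the bolt is at least 29 mm across and its handle turned down by at least 1.2 rad; the other stake still stands in the rack (all of step 2 and value of joint bolt_handle above 1.2 rad and linear speed of dome_stake below 0.02 m/s and angle between cone_stake's own z axis and vertical below 0.3 rad); the robot touches nothing.
It fails at once if the dark pointed stake is taken out or knocked about (moved over 25 mm) (distance of cone_stake from where it was at the start of the episode above 0.025 m).
It fails at once if the pliers, the tape measure or the copper cup is shoved away (moved over 50 mm) (distance of any of pliers, tape_measure, copper_can from where it was at the start of the episode above 0.05 m).
It also fails if it takes over 67 s, if anything falls off the work surface, if the arm or the gripper's body presses on something with over 40 N, if the wrist force passes 120 N, or if a joint passes its speed limit or range.

### The arm

A 6-joint arm with a two-finger parallel gripper is mounted at the origin on a cart in front of the work surface, level with it; the furniture and walls round the work are solid. World frame = base frame: x ahead of the robot, y to its left, z up, the work surface at z = 0. Lengths are in m, angles in rad, forces in N, time in s.
With the tool pointing down it reaches from about 0.3 to 0.875 m from the base axis. Payload 6.4 kg.
Tool frame: the origin (TCP) lies midway between the tips of the shut fingers; the grasp point (between the pads) lies 19 mm behind it (grasp_offset is the distance from the TCP to the grasp point, in m); z points along the fingers, y is the line along which they close (so a half turn about z gives the same grasp; the last joint's range is limited). The gripper opens to 85 mm and grips with 20 to 120 N. Pads are 22 mm wide; open, the fingers measure 114 mm over their backs; the gripper's body (76 mm by 85 mm) begins 54 mm behind the grasp point. The pads swing forward as they close: fully open they stand 13 mm farther back than shut.
Start: joints at [1.13, 0.181, 1.607, -0, 1.354, -0.206], TCP at [0.134, 0.559, 0.231] pointing down, gripper open.
Joint ranges: [-2.99, 2.99], [-0.89, 2.07], [0.3, 2.58], [-1.14, 4.28], [0, 2.63], [-3.12, 3.12]. Speed limits (rad/s): [2.57, 2.57, 3.01, 3.14, 3.14, 3.14].

### API

Orientations are given as a unit quaternion [w, x, y, z].
In Python, from bench import * gives the robot as it stands. The module is installed in compiled form; this text tells all that it offers.
- The arm moves only by the tool servo_tool, never from a script. Its argument "commands" is text: rows parted by semicolons, each of 7 numbers parted by spaces: the turn, a rotation vector about the tool's x, y, z in rad, then the shift along the tool's x, y, z in mm, then the opening, from 0 (shut) to 1 (fully open). In form: wx wy wz dx dy dz claw; .... A call has 1 to 5 rows; each row shifts and turns the commanded pose from where the row before left it, along the tool's axes as they then stand; what a row does not reach is not made up. A row lasts 1/8 s, in which the tool goes at most 62.5 mm and 10.7 degrees, less where a joint would pass 70% of its speed; a pose out of reach is approached as far as the arm can. A call with a gripper value outside its range is refused whole. The fingers move at their own pace and stop on an object; the grip force is fixed at half the most. Time passes only in rows, so rows that do not move let the fingers close. It gives the time, the measured TCP pose, the force, the opening and the grip force at its end, in the units of the state.
- get_obs(): the state, without advancing time (a new reading comes with each control period).
- camera(name): name is "side" or "top"; returns the picture (420x560x3 uint8, blue, green, red); there is no depth.
- calibration(name): a dict with "fx", "fy", "cx", "cy" (pixels), "R" (3x3) and "t" (3): a world point X has camera coordinates R X + t. Camera axes: x right, y down, z forward; pixel columns grow to the right and rows downward; lengths in m; the calibration is good to about 2 mm. A picture is of the moment at which its call begins. calibration takes no time and is no camera call.
- hand_in(): hands the job in; it is judged then, once.
The state is a dict: "time_s": time; "q": joint angles; "dq": joint speeds; "joint_efforts": joint torques, N m; "eef_pos": TCP position; "eef_rot": TCP orientation; "wrist_force": force on the tool from outside, world axes, zero at the start; "torque": the same for the moment, N m; "opening": opening from 0.0 (shut) to 1.0 (fully open); "grasp_force": force on a finger pad.
Only numpy, scipy, OpenCV 4.12 (cv2) and the standard library are available. Lean on these libraries where they do the work, as an engineer would, in place of code of your own. Each camera call takes 0.05 s, during which the arm holds its last target. There are 200 camera calls.

## Working session

There is one attempt and no reset: what is moved stays moved. The work goes in short steps, Python scripts to look and compute and a tool call to move; the robot and the scene stay as the last step left them, time stands still between calls to the robot, and variables do not carry over. Pictures are saved under pics/ and viewed, at most 12 in all, crops included, and the job is handed in when it is done.

Besides the shell and the picture viewer there is one more tool, called after ">>>" by a JSON object that holds its "name" and its "arguments". servo_tool: Moves the arm, as the interface text tells. Its arguments: {"type":"object","properties":{"commands":{"type":"string"}},"required":["commands"]}

```bash
mkdir -p pics
python3 - <<'E'
from bench import *
import cv2,json
for n in ("top","side"):
    cv2.imwrite(f"pics/{n}0.png",camera(n)); c=calibration(n); print(n,c)
o=get_obs(); print(o)
E
```

```text
top {'fx': 471.3256020996912, 'fy': 471.3256020996912, 'cx': 288.65907231107053, 'cy': 213.89801271576926, 'R': array([[-0.01786531, -0.9997565 , -0.01295229],
       [-0.98516743,  0.01981284, -0.17044816],
       [ 0.17066328,  0.00971507, -0.98528151]]), 't': array([-0.02918668,  0.60908705,  1.18408697])}
side {'fx': 466.06260791155654, 'fy': 466.06260791155654, 'cx': 287.83441228078505, 'cy': 208.12383619761354, 'R': array([[ 0.93976843, -0.3417452 , -0.0067469 ],
       [-0.22579112, -0.60584421, -0.76287034],
       [ 0.25661971,  0.71844485, -0.6465163 ]]), 't': array([-0.59292663,  0.18248254,  1.11850288])}
{'time_s': 0.1, 'q': array([ 1.12969547e+00,  1.81439894e-01,  1.60787773e+00,  1.85385066e-05,
        1.35379475e+00, -2.06270083e-01]), 'dq': array([ 0.00012197, -0.00029176, -0.00261527, -0.00104935, -0.00044692,
        0.00013226]), 'joint_efforts': array([ 3.31277588e-04, -4.45877051e+01, -3.52237952e+01, -2.02040919e-04,
        4.20942146e-03,  3.34413312e-05]), 'eef_pos': array([0.13354296, 0.55878806, 0.23050397]), 'eef_rot': array([-2.50263157e-04,  1.17147741e-01,  9.93114208e-01, -7.17520435e-04]), 'wrist_force': array([-0.21954217,  0.51542121, -0.33691896]), 'torque': array([0.10199279, 0.01660075, 0.0085764 ]), 'grasp_force': 0.0, 'opening': 1.0030279346819286}
```

View pics/top0.png

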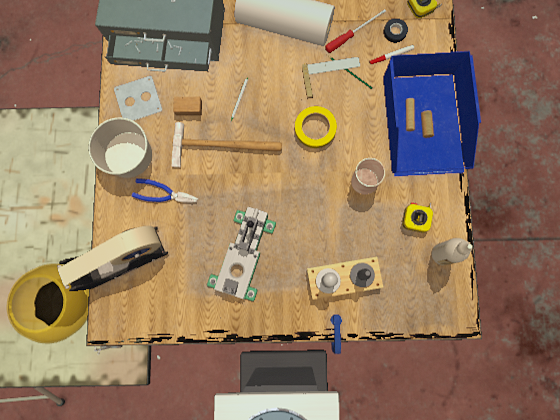

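View pics/side0.png

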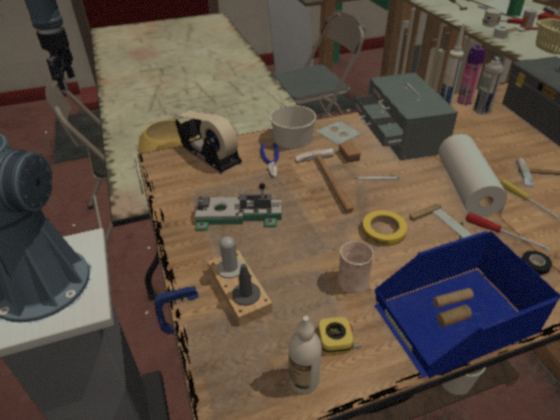

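The top view shows the holder (bore near (237,269), bolt up at about (250,225), claw at (231,288)) and the rack (domed stake at about (328,283), cone at (364,272)). I'll enlarge both views.

Run:
```python
import cv2,numpy as np
t=cv2.imread("pics/top0.png");s=cv2.imread("pics/side0.png")
a=cv2.resize(t[195:315,195:395],None,fx=4,fy=4,interpolation=cv2.INTER_CUBIC)
cv2.imwrite("pics/topc.png",a)
b=cv2.resize(s[170:330,180:300],None,fx=3.75,fy=3.75,interpolation=cv2.INTER_CUBIC)
cv2.imwrite("pics/sidec.png",b)
```

```text
(no output)
```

View pics/topc.png

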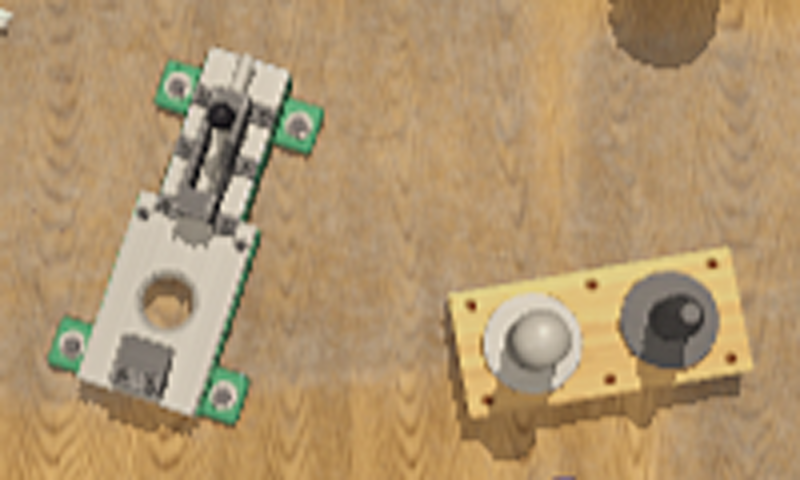

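View pics/sidec.png

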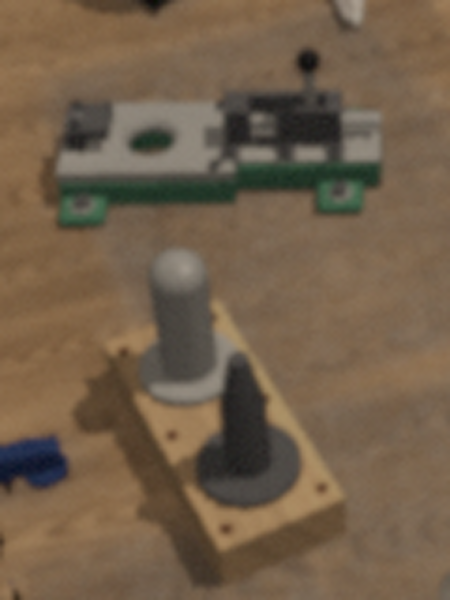

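The crops show the bore mouth at crop (168,300), the knob at (221,114), the domed stake's collar centre at about (532,343) and the rack corners. In the side crop the bore is at (153,139) and the knob at (308,61). Next I'll back-project these and overlay the model.

```bash
cat > h.py <<'E'
from bench import *
import numpy as np, cv2
from scipy.spatial.transform import Rotation as Ro
C={n:calibration(n) for n in("top","side")}
def full(n,p):
    p=np.asarray(p,float); k,o=((4,(195,195)) if n=="top" else (3.75,(180,170)))
    return (p+.5)/k-.5+o
def crop(n,p):
    k,o=((4,(195,195)) if n=="top" else (3.75,(180,170)))
    return (p-np.array(o)+.5)*k-.5
def proj(n,X):
    c=C[n]; Y=np.atleast_2d(X)@c["R"].T+c["t"]
    return np.c_[c["fx"]*Y[:,0]/Y[:,2]+c["cx"],c["fy"]*Y[:,1]/Y[:,2]+c["cy"]]
def back(n,p,z):
    c=C[n]; d=c["R"].T@np.array([(p[0]-c["cx"])/c["fx"],(p[1]-c["cy"])/c["fy"],1]); o=-c["R"].T@c["t"]
    return o+d*(z-o[2])/d[2]
def ring(x,y,z,r,n=40):
    a=np.linspace(0,2*np.pi,n); return np.c_[x+r*np.cos(a),y+r*np.sin(a),0*a+z]
E
cat > m.py <<'E'
from h import *
B=lambda n,p,z:back(n,full(n,p),z)
print("bore",B("top",(168,300),.03),B("side",(153,139),.03))
print("knob",B("top",(221,114),.101),B("side",(308,61),.101))
print("collar",B("top",(532,343),.04),B("side",(187,372),.04))
print("cone col",B("top",(669,319),.04),B("side",(248,463),.04))
for a,b,z in (((72,345),(222,396),.01),((178,86),(300,126),.01),((80,378),(197,414),.03),((207,47),(292,70),.03)):
    p,q=B("top",a,z),B("top",b,z); d=p-q; print("y-dir",np.degrees(np.arctan2(-d[0],d[1])),np.hypot(*d[:2]),"mid",(p+q)/2)
E
python3 m.py
```

```text
bore [0.4668108  0.09846914 0.03      ] [0.46773104 0.0956042  0.03      ]
knob [0.57839676 0.05660013 0.101     ] [0.57820307 0.05629265 0.101     ]
collar [ 0.4342615  -0.13814661  0.04      ] [ 0.43175002 -0.1462305   0.04      ]
cone col [ 0.44801073 -0.22711278  0.04      ] [ 0.4475611  -0.22969477  0.04      ]
y-dir -19.459708632569686 0.10551225661842221 mid [0.4218405  0.11491389 0.01      ]
y-dir -19.399837634226046 0.0875091876920542 mid [0.59775204 0.05298224 0.01      ]
y-dir -17.77331580056021 0.08003165062116256 mid [0.40515438 0.11767557 0.03      ]
y-dir -16.47028107234506 0.05926854098538523 mid [0.62659488 0.04404143 0.03      ]
```

```bash
cat > ov.py <<'E'
from h import *
yaw=np.radians(-19.3); bx,by=.4672,.0972; sx,sy=.4335,-.1415
R=np.array([[np.cos(yaw),-np.sin(yaw)],[np.sin(yaw),np.cos(yaw)]])
H=lambda P:np.c_[np.array(P)[:,:2]@R.T+[bx,by],np.array(P)[:,2]]
S=[(ring(bx,by,.03,.02125),(0,0,255)),(H([(-.064,-.042,.03),(-.064,.042,.03)]),(0,0,255)),(H([(-.064,0,.03),(.17,0,.03)]),(255,0,0)),
 (H([(.056,-.013,.063),(.142,-.013,.063),(.142,.013,.063),(.056,.013,.063),(.056,-.013,.063)]),(255,0,255)),
 (H([(-.027,-.017,.042),(-.027,.017,.042)]),(255,255,0)),
 (ring(sx,sy,.04,.032),(0,0,255)),(ring(sx,sy,.117,.018),(0,255,0)),(ring(sx,sy,.04,.018),(0,255,0))]
ims=[]
for n,r in(("top",(195,315,195,395)),("side",(170,330,180,300))):
    im=cv2.imread(f"pics/{n}0.png")[r[0]:r[1],r[2]:r[3]]; k=4 if n=="top" else 3.75
    im=cv2.resize(im,None,fx=k,fy=k,interpolation=cv2.INTER_CUBIC)
    for P,c in S: cv2.polylines(im,[np.int32(crop(n,proj(n,P))*8)],False,c,1,cv2.LINE_AA,3)
    ims.append(im)
cv2.imwrite("pics/ovt.png",ims[0]);cv2.imwrite("pics/ovs.png",ims[1])
E
python3 ov.py
```

```text
(no output)
```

View pics/ovt.png

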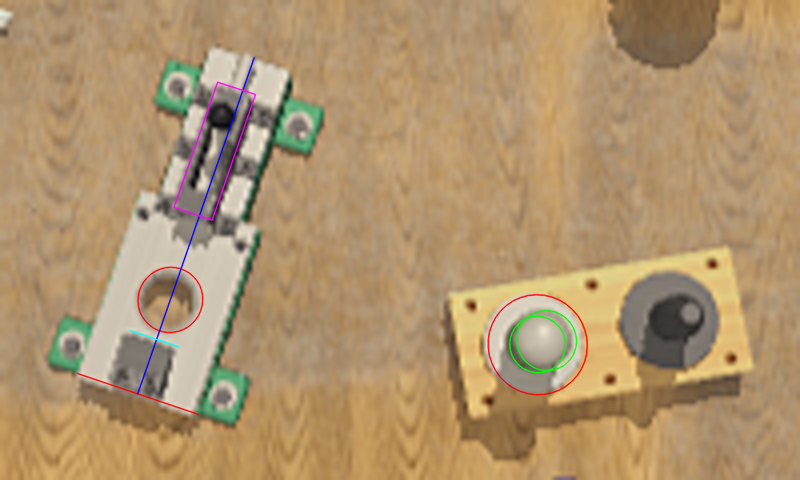

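View pics/ovs.png

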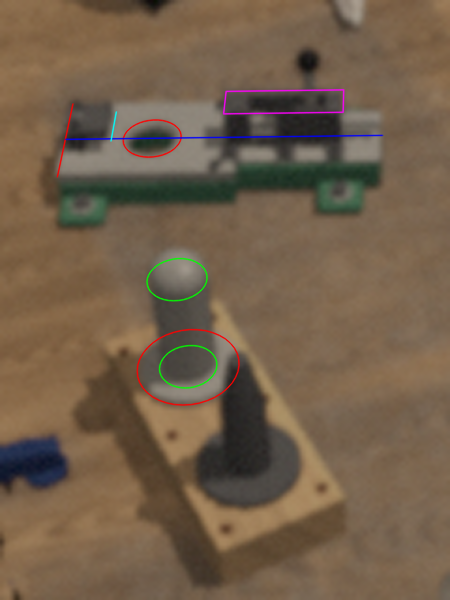

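The overlay fits: the bore and deck front edge line up, giving yaw ≈ -19.3° and bore (0.467, 0.097). The domed stake is about 2 mm left of the drawn circle in the top view. I'll now write a move planner and a clearance-based insertion path.

```bash
cat > plan.py <<'E'
from h import *
yaw=np.radians(-19.3); BORE=np.array([.4672,.0973,.030]); ST=np.array([.4335,-.1405])
hx=np.array([np.cos(yaw),np.sin(yaw),0]); hy=np.array([-np.sin(yaw),np.cos(yaw),0])
def Rt(th=0):   # tool y along holder x, tool z down, leaning th (top to -hx)
    z0=np.array([0,0,-1.]); M=np.c_[np.cross(hx,z0),hx,z0]
    return Ro.from_rotvec(-th*hy)*Ro.from_matrix(M)
def cur():
    o=get_obs(); q=o["eef_rot"]; return np.array(o["eef_pos"]),Ro.from_quat([q[1],q[2],q[3],q[0]]),o
def rows(p,R,p1,R1,n,claw):
    rv=(R1*R.inv()).as_rotvec(); out=[]
    for i in range(n):
        A=Ro.from_rotvec(rv*i/n)*R
        w=A.inv().apply(rv/n); d=A.inv().apply((p1-p)/n)*1000
        out.append(" ".join(f"{v:.4f}" for v in w)+" "+" ".join(f"{v:.1f}" for v in d)+f" {claw}")
    for i in range(0,n,5): print("; ".join(out[i:i+5]))
E
cat > ins.py <<'E'
import numpy as np
from scipy.ndimage import distance_transform_edt as edt, map_coordinates as mc
s=.25; X,Z=np.meshgrid(np.arange(-60,60,s),np.arange(-35,60,s),indexing="ij")
solid=((Z<0)&(abs(X)>17.25+np.clip(Z+4,0,4)))|(Z<-30)
solid|=((X<-46)&(Z<21)&(X>-64))|((X<=-27)&(Z>=12)&(Z<=21)&(X>-64))
D=edt(~solid)*s-edt(solid)*s
pr=np.array([(0,0),(10,0),(16,9),(16,22),(32,22),(32,28),(18,28),(18,80)],float)
P=np.vstack([np.linspace(a,b,30) for a,b in zip(pr[:-1],pr[1:])]); P=np.vstack([P,P*[-1,1]])
def clr(ox,oz,t):
    c,n=np.cos(t),np.sin(t); x=ox+P[:,0]*c-P[:,1]*n; z=oz+P[:,0]*n+P[:,1]*c
    return mc(D,[(x+60)/s,(z+35)/s],order=1,mode="nearest",cval=50).min()
for t in range(30,-1,-2):
    for_oz={}
    best=[]
    for oz in np.arange(-22,2.1,1):
        c=[(clr(ox,oz,np.radians(t)),ox) for ox in np.arange(-4,18,.5)]; best.append((*max(c),oz))
    g=[b for b in best if b[0]>0]
    print(t,"best c%.1f ox%.1f oz%.0f"%max(best)," | ".join("oz%.0f ox%.1f c%.1f"%(b[2],b[1],b[0]) for b in g[::2]))
E
python3 ins.py
python3 - <<'E'
from plan import *
p,R,o=cur(); rows(p,R,np.array([*ST,.25]),Rt(),15,1)
E
```

```text
30 best c3.3 ox15.0 oz0 oz-3 ox15.5 c0.3 | oz-1 ox15.0 c2.3 | oz1 ox16.5 c3.3
28 best c3.1 ox17.5 oz2 oz-4 ox12.5 c0.7 | oz-2 ox12.0 c2.7 | oz0 ox16.0 c2.7 | oz2 ox17.5 c3.1
26 best c3.5 ox17.5 oz2 oz-5 ox10.0 c1.0 | oz-3 ox11.0 c2.1 | oz-1 ox15.0 c2.1 | oz1 ox17.0 c3.0
24 best c3.6 ox17.5 oz2 oz-7 ox9.0 c0.3 | oz-5 ox8.5 c2.0 | oz-3 ox11.5 c1.4 | oz-1 ox15.5 c1.7 | oz1 ox16.5 c2.9
22 best c3.7 ox17.0 oz2 oz-8 ox7.5 c0.7 | oz-6 ox7.5 c1.6 | oz-4 ox10.5 c0.9 | oz-2 ox14.5 c0.9 | oz0 ox15.5 c2.3 | oz2 ox17.0 c3.7
20 best c3.7 ox16.5 oz2 oz-9 ox6.5 c1.0 | oz-7 ox6.5 c1.3 | oz-5 ox9.5 c0.5 | oz-3 ox13.0 c0.3 | oz-1 ox14.5 c1.6 | oz1 ox16.0 c3.0
18 best c3.8 ox16.0 oz2 oz-11 ox6.5 c0.3 | oz-9 ox5.5 c1.9 | oz-7 ox7.0 c0.6 | oz-3 ox12.5 c0.0 | oz-1 ox14.0 c1.5 | oz1 ox15.5 c3.0
16 best c3.8 ox15.5 oz2 oz-12 ox5.5 c0.6 | oz-10 ox4.5 c1.8 | oz-8 ox7.0 c0.5 | oz-1 ox13.0 c1.5 | oz1 ox14.5 c3.0
14 best c3.7 ox14.5 oz2 oz-13 ox4.5 c0.9 | oz-11 ox4.0 c1.8 | oz-9 ox6.0 c0.4 | oz-2 ox11.5 c0.7 | oz0 ox13.0 c2.2 | oz2 ox14.5 c3.7
12 best c3.7 ox14.0 oz2 oz-14 ox3.0 c1.1 | oz-12 ox3.5 c1.7 | oz-10 ox
[... 822 characters left out ...]
-6 ox5.5 c0.5 | oz-4 ox6.0 c1.0 | oz-2 ox7.0 c1.8 | oz0 ox7.5 c2.7 | oz2 ox7.5 c3.9
-0.0001 0.0001 0.1115 -30.3 -40.7 -1.2 1; -0.0001 0.0001 0.1115 -34.6 -37.1 -1.3 1; -0.0001 0.0001 0.1115 -38.5 -33.0 -1.3 1; -0.0001 0.0001 0.1115 -42.0 -28.5 -1.3 1; -0.0001 0.0001 0.1115 -44.9 -23.6 -1.3 1
-0.0001 0.0001 0.1115 -47.2 -18.5 -1.3 1; -0.0001 0.0001 0.1115 -49.0 -13.1 -1.3 1; -0.0001 0.0001 0.1115 -50.2 -7.6 -1.3 1; -0.0001 0.0001 0.1115 -50.7 -2.0 -1.3 1; -0.0001 0.0001 0.1115 -50.6 3.7 -1.3 1
-0.0001 0.0001 0.1115 -49.9 9.3 -1.3 1; -0.0001 0.0001 0.1115 -48.5 14.8 -1.3 1; -0.0001 0.0001 0.1115 -46.6 20.1 -1.3 1; -0.0001 0.0001 0.1115 -44.0 25.2 -1.3 1; -0.0001 0.0001 0.1115 -41.0 29.9 -1.3 1
```

>>> {"name": "servo_tool", "arguments": {"commands": "0 0 0.1115 -30.3 -40.7 -1.3 1; 0 0 0.1115 -34.6 -37.1 -1.3 1; 0 0 0.1115 -38.5 -33 -1.3 1; 0 0 0.1115 -42 -28.5 -1.3 1; 0 0 0.1115 -45 -23.6 -1.3 1"}}

```text
time_s: 0.72
eef_pos: [0.2339, 0.3245, 0.2376]
eef_rot: [0.0, 0.387, 0.922, -0.0]
wrist_force: [0.4, -0.2, -0.3]
opening: 0.997
grasp_force: 0.0
```

>>> {"name": "servo_tool", "arguments": {"commands": "0 0 0.1115 -47.2 -18.5 -1.3 1; 0 0 0.1115 -49 -13.1 -1.3 1; 0 0 0.1115 -50.2 -7.6 -1.3 1; 0 0 0.1115 -50.7 -2 -1.3 1; 0 0 0.1115 -50.6 3.7 -1.3 1"}}

```text
time_s: 1.35
eef_pos: [0.334, 0.0914, 0.2443]
eef_rot: [0.0, 0.626, 0.78, 0.0]
wrist_force: [1.8, 1.1, 0.6]
opening: 0.995
grasp_force: 0.0
```

>>> {"name": "servo_tool", "arguments": {"commands": "0 0 0.1115 -50 9.3 -1.3 1; 0 0 0.1115 -48.5 14.8 -1.3 1; 0 0 0.1115 -46.6 20.1 -1.3 1; 0 0 0.1115 -44 25.2 -1.3 1; 0 0 0.1115 -41 30 -1.3 1"}}

```text
time_s: 1.98
eef_pos: [0.4342, -0.1419, 0.2505]
eef_rot: [-0.0, 0.817, 0.577, 0.0]
wrist_force: [0.1, 0.4, 0.5]
opening: 1.0
grasp_force: 0.0
```

Run:
```python
from plan import *
p,R,o=cur(); print(o["time_s"],p,o["q"],o["wrist_force"]); rows(p,R,np.array([*ST,.18]),Rt(),5,1)
```

```text
1.975 [ 0.4342063  -0.14192252  0.25052681] [-5.76859110e-01 -1.10274767e-01  1.86776553e+00  1.81637296e-04
  1.38447391e+00 -2.36169406e-01] [0.0892444  0.44667313 0.54692524]
-0.0001 -0.0001 -0.0008 0.2 -0.2 14.1 1; -0.0001 -0.0001 -0.0008 0.2 -0.2 14.1 1; -0.0001 -0.0001 -0.0008 0.2 -0.2 14.1 1; -0.0001 -0.0001 -0.0008 0.2 -0.2 14.1 1; -0.0001 -0.0001 -0.0008 0.2 -0.2 14.1 1
```

>>> {"name": "servo_tool", "arguments": {"commands": "0 0 0 1 -1 40 1; 0 0 0 0 0 45 1; 0 0 0 0 0 45 1; 0 0 0 0 0 30 1; 0 0 0 0 0 12 1"}}

```text
time_s: 2.6
eef_pos: [0.432, -0.1382, 0.0768]
eef_rot: [-0.002, 0.816, 0.579, -0.001]
wrist_force: [-0.2, -0.2, -0.1]
opening: 1.002
grasp_force: 0.0
```

>>> {"name": "servo_tool", "arguments": {"commands": "0 0 0 0 0 0 0; 0 0 0 0 0 0 0; 0 0 0 0 0 0 0; 0 0 0 0 0 0 0; 0 0 0 0 0 0 0"}}

```text
time_s: 3.22
eef_pos: [0.4342, -0.1396, 0.0804]
eef_rot: [0.001, 0.815, 0.579, 0.0]
wrist_force: [-2.2, 0.6, 6.7]
opening: 0.394
grasp_force: 59.6
```

>>> {"name": "servo_tool", "arguments": {"commands": "0 0 0 0 0 -5 0; 0 0 0 0 0 -12 0; 0 0 0 0 0 -20 0; 0 0 0 0 0 -40 0; 0 0 0 0 0 -40 0"}}

```text
time_s: 3.85
eef_pos: [0.4329, -0.1387, 0.1972]
eef_rot: [-0.0, 0.816, 0.579, -0.0]
wrist_force: [0.5, -0.3, -5.1]
opening: 0.399
grasp_force: 60.8
```

>>> {"name": "servo_tool", "arguments": {"commands": "0 0 0 0 0 0 0; 0 0 0 0 0 0 0"}}

```text
time_s: 4.1
eef_pos: [0.4326, -0.1385, 0.1948]
eef_rot: [-0.001, 0.816, 0.579, -0.0]
wrist_force: [0.1, 0.7, -5.1]
opening: 0.403
grasp_force: 60.9
```

```bash
cat > look.py <<'E'
from plan import *
import sys
# overlay stake model from the present tool pose; argv: tag, offset of tcp above stake origin (m), dx,dy in tool axes (m)
tag=sys.argv[1]; off=float(sys.argv[2]); dx,dy=[float(v) for v in sys.argv[3:5]] if len(sys.argv)>3 else (0,0)
p,R,o=cur(); print(o["time_s"],p,np.round(R.as_matrix()[:,2],4),o["wrist_force"],o["grasp_force"],o["opening"])
T=[]
prof=[(0,.010),(.009,.016),(.022,.016),(.022,.032),(.028,.032),(.028,.018),(.105,.018)]
for n in("top","side"):
    im=camera(n); cv2.imwrite(f"pics/{tag}_{n}.png",im)
    c=proj(n,p+R.apply([0,0,.02]))[0]; w=40 if n=="top" else 45
    x0,y0=int(c[0])-w,int(c[1])-w
    z=390/(2*w); im=cv2.resize(im[y0:y0+2*w,x0:x0+2*w],(390,390),interpolation=cv2.INTER_CUBIC); im2=im.copy()
    for h,r in prof:
        P=p+R.apply(ring(dx,dy,0,r)+[0,0,off-h])
        cv2.polylines(im2,[np.int32(((proj(n,P)-[x0,y0]+.5)*z-.5)*8)],True,(0,0,255),1,cv2.LINE_AA,3)
    yb=ring(BORE[0],BORE[1],.03,.02125); cv2.polylines(im2,[np.int32(((proj(n,yb)-[x0,y0]+.5)*z-.5)*8)],True,(255,0,0),1,cv2.LINE_AA,3)
    T.append(np.hstack([im,im2]))
cv2.imwrite(f"pics/{tag}.png",cv2.resize(np.vstack(T),None,fx=.76,fy=.76,interpolation=cv2.INTER_AREA))
E
python3 look.py lift .068
```

```text
4.1 [ 0.43263656 -0.13853277  0.19479253] [-1.2e-03  8.0e-04 -1.0e+00] [ 0.05459793  0.66066529 -5.09606305] 60.931515991687775 0.4026788187775266
```

View pics/lift.png

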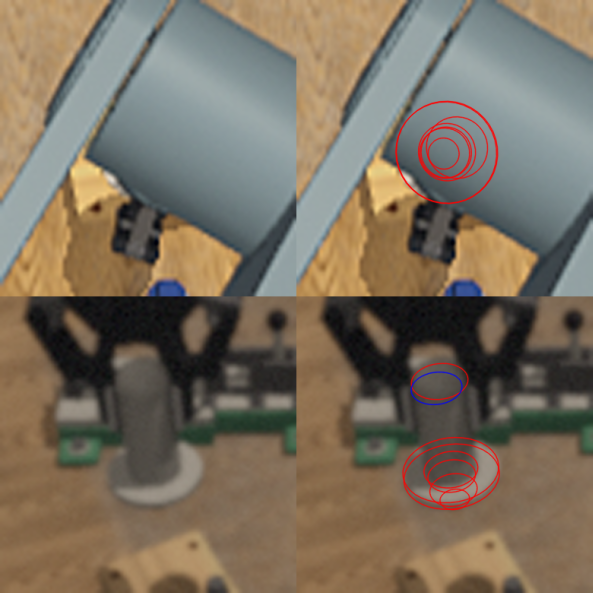

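The side view shows the stake held upright, with the collar matching the model to about a pixel (108–203, bottom at 504). Next I'll carry it over the holder and tilt it.

```bash
sed -i 's/BORE=np.array.*; ST/BORE=np.array([.4674,.0968,.030]); ST/' plan.py
cat >> plan.py <<'E'
OFF=.068
def tgt(ox,oz,deg,oy=0):
    t=np.radians(deg); R=Rt(t); return BORE+(ox*hx+oy*hy)/1000+[0,0,oz/1000]-OFF*R.as_matrix()[:,2],R
def where():
    p,R,o=cur(); z=R.as_matrix()[:,2]; d=(p+OFF*z-BORE)*1000
    print("t%.2f ox%.1f oy%.1f oz%.1f tilt x%.2f y%.2f deg F"%(o["time_s"],d@hx,d@hy,d[2],np.degrees(np.arcsin(z@hx)),np.degrees(np.arcsin(z@hy))),np.round(o["wrist_force"],1),"M",np.round(o["torque"],2),"grip",round(o["grasp_force"],1),round(o["opening"],3))
    return p,R
E
python3 - <<'E'
from plan import *
p,R=where(); a,A=tgt(17,45,24); rows(p,R,a,A,10,0)
print(); rows(a,A,tgt(17,4,24)[0],A,5,0)
E
```

```text
t4.20 ox44.2 oy-233.4 oz95.9 tilt x-0.21 y0.05 deg F [ 0.1 -0.6 -5.7] M [ 0.01  0.02 -0.03] grip 60.9 0.402
-0.0422 -0.0001 0.0000 23.3 -5.5 5.7 0; -0.0422 -0.0001 0.0000 23.3 -5.7 5.5 0; -0.0422 -0.0001 0.0000 23.3 -5.9 5.2 0; -0.0422 -0.0001 0.0000 23.3 -6.2 5.0 0; -0.0422 -0.0001 0.0000 23.3 -6.4 4.7 0
-0.0422 -0.0001 0.0000 23.3 -6.6 4.4 0; -0.0422 -0.0001 0.0000 23.3 -6.7 4.1 0; -0.0422 -0.0001 0.0000 23.3 -6.9 3.9 0; -0.0422 -0.0001 0.0000 23.3 -7.1 3.6 0; -0.0422 -0.0001 0.0000 23.3 -7.2 3.3 0

0.0000 0.0000 0.0000 0.0 -3.3 7.5 0; 0.0000 0.0000 0.0000 0.0 -3.3 7.5 0; 0.0000 0.0000 0.0000 0.0 -3.3 7.5 0; 0.0000 0.0000 0.0000 0.0 -3.3 7.5 0; 0.0000 0.0000 0.0000 0.0 -3.3 7.5 0
```

>>> {"name": "servo_tool", "arguments": {"commands": "-0.0422 0 0 23.3 -5.5 5.7 0; -0.0422 0 0 23.3 -5.7 5.5 0; -0.0422 0 0 23.3 -5.9 5.2 0; -0.0422 0 0 23.3 -6.2 5 0; -0.0422 0 0 23.3 -6.4 4.7 0"}}

```text
time_s: 4.82
eef_pos: [0.4446, -0.0189, 0.1652]
eef_rot: [0.085, 0.811, 0.575, 0.06]
wrist_force: [0.8, -0.1, -5.1]
opening: 0.397
grasp_force: 61.0
```

>>> {"name": "servo_tool", "arguments": {"commands": "-0.0422 0 0 23.3 -6.6 4.4 0; -0.0422 0 0 23.3 -6.7 4.1 0; -0.0422 0 0 23.3 -6.9 3.9 0; -0.0422 0 0 23.3 -7.1 3.6 0; -0.0422 0 0 23.3 -7.2 3.3 0"}}

```text
time_s: 5.45
eef_pos: [0.4568, 0.0997, 0.1365]
eef_rot: [0.17, 0.798, 0.566, 0.12]
wrist_force: [-0.1, -0.4, -3.8]
opening: 0.398
grasp_force: 61.0
```

>>> {"name": "servo_tool", "arguments": {"commands": "0 0 0 0 0 0 0; 0 0 0 0 0 0 0; 0 0 0 0 0 0 0"}}

```text
time_s: 5.82
eef_pos: [0.4586, 0.0983, 0.1387]
eef_rot: [0.171, 0.798, 0.565, 0.121]
wrist_force: [-0.3, 0.0, -4.3]
opening: 0.399
grasp_force: 61.1
```

```bash
python3 -c "
from plan import *
p,R=where(); a,A=tgt(17,4,24); rows(p,R,a,A,5,0)"; python3 look.py hov .068
```

```text
t5.83 ox19.1 oy-1.6 oz46.6 tilt x24.15 y-0.03 deg F [-0.3  0.  -4.3] M [ 0.2   0.48 -0.04] grip 61.1 0.399
0.0005 0.0001 -0.0001 0.3 -3.8 7.6 0; 0.0005 0.0001 -0.0001 0.3 -3.8 7.6 0; 0.0005 0.0001 -0.0001 0.3 -3.8 7.6 0; 0.0005 0.0001 -0.0001 0.3 -3.8 7.6 0; 0.0005 0.0001 -0.0001 0.3 -3.8 7.6 0
5.825 [0.45864499 0.09825901 0.13865564] [ 0.3859 -0.1358 -0.9125] [-0.34752216  0.015439   -4.31583348] 61.129643619060516 0.3985410084249702
```

View pics/hov.png

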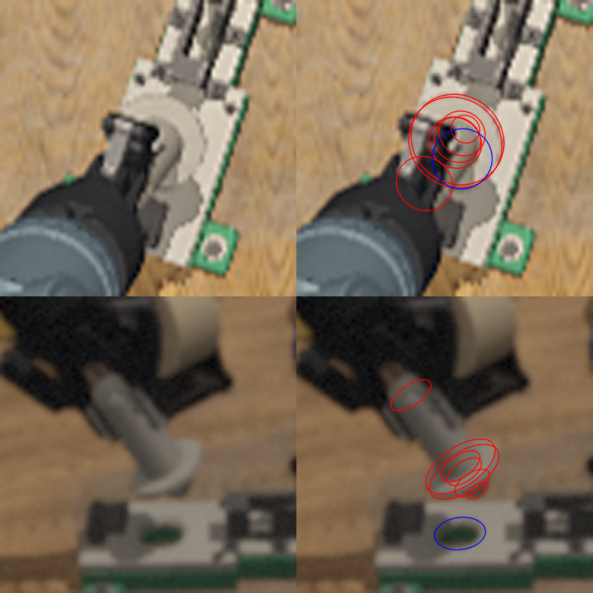

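The tilted stake and the model agree in both views to about 1 mm, and the blue bore ring sits on the hole (side crop (161,533)). I'll lower it now.

>>> {"name": "servo_tool", "arguments": {"commands": "0 0 0 0.3 -3.8 7.6 0; 0 0 0 0.3 -3.8 7.6 0; 0 0 0 0.3 -3.8 7.6 0; 0 0 0 0.3 -3.8 7.6 0; 0 0 0 0.4 -3.8 7.6 0"}}

```text
time_s: 6.55
eef_pos: [0.4573, 0.1012, 0.0955]
eef_rot: [0.171, 0.797, 0.566, 0.121]
wrist_force: [-0.3, 0.6, -4.0]
opening: 0.4
grasp_force: 61.1
```

>>> {"name": "servo_tool", "arguments": {"commands": "0 0 0 0 0 0 0; 0 0 0 0 0 0 0"}}

```text
time_s: 6.8
eef_pos: [0.4576, 0.1012, 0.0964]
eef_rot: [0.171, 0.797, 0.566, 0.121]
wrist_force: [0.3, -0.5, -4.3]
opening: 0.402
grasp_force: 61.1
```

```bash
python3 -c "
from plan import *
p,R=where(); a,A=tgt(14,-2,24); rows(p,R,a,A,4,0); b,B=tgt(8.5,-5,24);rows(a,A,b,B,5,0)"
```

```text
t6.80 ox17.2 oy0.9 oz4.4 tilt x24.20 y0.02 deg F [ 0.3 -0.5 -4.3] M [0.18 0.6  0.05] grip 61.1 0.402
0.0009 -0.0001 0.0001 -0.2 -1.3 1.1 0; 0.0009 -0.0001 0.0001 -0.2 -1.3 1.1 0; 0.0009 -0.0001 0.0001 -0.2 -1.3 1.1 0; 0.0009 -0.0001 0.0001 -0.2 -1.3 1.1 0
0.0000 0.0000 0.0000 0.0 -1.2 0.1 0; 0.0000 0.0000 0.0000 0.0 -1.2 0.1 0; 0.0000 0.0000 0.0000 0.0 -1.2 0.1 0; 0.0000 0.0000 0.0000 0.0 -1.2 0.1 0; 0.0000 0.0000 0.0000 0.0 -1.2 0.1 0
```

>>> {"name": "servo_tool", "arguments": {"commands": "0 0 0 -0.2 -1.3 1.1 0; 0 0 0 -0.2 -1.3 1.1 0; 0 0 0 -0.2 -1.3 1.1 0; 0 0 0 -0.2 -1.3 1.1 0; 0 0 0 0 0 0 0"}}

```text
time_s: 7.42
eef_pos: [0.455, 0.1014, 0.0907]
eef_rot: [0.171, 0.797, 0.566, 0.122]
wrist_force: [-1.5, 0.3, 0.9]
opening: 0.402
grasp_force: 61.8
```

>>> {"name": "servo_tool", "arguments": {"commands": "0 0 0 0 -1.2 0.1 0; 0 0 0 0 -1.2 0.1 0; 0 0 0 0 -1.2 0.1 0; 0 0 0 0 -1.2 0.1 0; 0 0 0 0 -1.2 0.1 0"}}

```text
time_s: 8.05
eef_pos: [0.4481, 0.103, 0.0862]
eef_rot: [0.17, 0.798, 0.566, 0.12]
wrist_force: [-0.2, 0.3, -4.7]
opening: 0.398
grasp_force: 61.1
```

```bash
python3 -c "
from plan import *
p,R=where(); 
for t in ((8,-5.5,24),(6.5,-8,20),(4.5,-10.5,16),(3.2,-12.8,12)):
  a,A=tgt(t[0],t[1],t[2]); rows(p,R,a,A,4,0); p,R=a,A"
```

```text
t8.05 ox7.5 oy-0.6 oz-5.9 tilt x24.04 y-0.05 deg F [-0.2  0.3 -4.7] M [0.24 0.46 0.02] grip 61.1 0.398
0.0002 0.0002 0.0001 0.1 0.2 -0.0 0; 0.0002 0.0002 0.0001 0.1 0.2 -0.0 0; 0.0002 0.0002 0.0001 0.1 0.2 -0.0 0; 0.0002 0.0002 0.0001 0.1 0.2 -0.0 0
0.0175 0.0000 -0.0000 0.0 0.6 0.5 0; 0.0175 0.0000 -0.0000 0.0 0.6 0.4 0; 0.0175 0.0000 -0.0000 0.0 0.6 0.4 0; 0.0175 0.0000 -0.0000 0.0 0.6 0.4 0
0.0175 -0.0000 0.0000 -0.0 0.5 0.5 0; 0.0175 -0.0000 0.0000 -0.0 0.5 0.4 0; 0.0175 -0.0000 0.0000 -0.0 0.5 0.4 0; 0.0175 -0.0000 0.0000 -0.0 0.5 0.4 0
0.0175 -0.0000 -0.0000 0.0 0.7 0.5 0; 0.0175 -0.0000 -0.0000 0.0 0.7 0.5 0; 0.0175 -0.0000 -0.0000 0.0 0.7 0.5 0; 0.0175 -0.0000 -0.0000 0.0 0.7 0.5 0
```

>>> {"name": "servo_tool", "arguments": {"commands": "0 0 0 0.4 0.8 0 0; 0.0175 0 0 0 0.6 0.5 0; 0.0175 0 0 0 0.6 0.4 0; 0.0175 0 0 0 0.6 0.4 0; 0.0175 0 0 0 0.6 0.4 0"}}

```text
time_s: 8.68
eef_pos: [0.4532, 0.1023, 0.0878]
eef_rot: [0.142, 0.803, 0.57, 0.101]
wrist_force: [-12.8, 1.8, 16.3]
opening: 0.405
grasp_force: 63.4
```

>>> {"name": "servo_tool", "arguments": {"commands": "0.0175 0 0 0 0.5 0.5 0; 0.0175 0 0 0 0.5 0.4 0; 0.0175 0 0 0 0.5 0.4 0; 0.0175 0 0 0 0.5 0.4 0; 0 0 0 0 0 0 0"}}

```text
time_s: 9.3
eef_pos: [0.4573, 0.1014, 0.0894]
eef_rot: [0.116, 0.807, 0.573, 0.082]
wrist_force: [-20.1, 1.4, 34.7]
opening: 0.402
grasp_force: 65.2
```

```bash
python3 -c "
from plan import *
p,R=where(); 
for t in ((3.2,-12.8,12),(1.7,-15.2,8),(1,-17.5,4),(0.2,-20,0)):
  a,A=tgt(t[0],t[1],t[2]); rows(p,R,a,A,4,0); p,R=a,A"
```

```text
t9.30 ox8.1 oy1.1 oz-5.8 tilt x16.32 y0.04 deg F [-20.1   1.4  34.7] M [-0.7   2.06 -0.49] grip 65.2 0.402
0.0188 -0.0002 0.0001 -0.3 -0.4 1.4 0; 0.0188 -0.0002 0.0001 -0.3 -0.4 1.4 0; 0.0188 -0.0002 0.0001 -0.3 -0.3 1.4 0; 0.0188 -0.0002 0.0001 -0.3 -0.3 1.4 0
0.0175 -0.0000 0.0000 -0.0 0.7 0.6 0; 0.0175 -0.0000 0.0000 -0.0 0.7 0.5 0; 0.0175 -0.0000 0.0000 -0.0 0.7 0.5 0; 0.0175 -0.0000 0.0000 -0.0 0.7 0.5 0
0.0175 0.0000 -0.0000 -0.0 0.9 0.6 0; 0.0175 0.0000 -0.0000 -0.0 0.9 0.6 0; 0.0175 0.0000 -0.0000 -0.0 1.0 0.6 0; 0.0175 0.0000 -0.0000 -0.0 1.0 0.5 0
0.0175 -0.0000 -0.0000 0.0 0.9 0.7 0; 0.0175 -0.0000 0.0000 0.0 1.0 0.6 0; 0.0175 -0.0000 0.0000 0.0 1.0 0.6 0; 0.0175 0.0000 -0.0000 0.0 1.0 0.6 0
```

```bash
python3 -c "
from plan import *
p,R=tgt(4.4,-10.5,16)
a,A=tgt(5.5,-6,23.5); rows(p,R,a,A,5,0)"
```

```text
-0.0262 -0.0000 -0.0000 0.0 -1.3 -0.7 0; -0.0262 -0.0000 -0.0000 0.0 -1.3 -0.7 0; -0.0262 0.0000 -0.0000 0.0 -1.3 -0.8 0; -0.0262 -0.0000 -0.0000 0.0 -1.3 -0.8 0; -0.0262 -0.0000 -0.0000 0.0 -1.2 -0.8 0
```

>>> {"name": "servo_tool", "arguments": {"commands": "-0.026 0 0 0 -1.3 -0.7 0; -0.026 0 0 0 -1.3 -0.7 0; -0.026 0 0 0 -1.3 -0.8 0; -0.026 0 0 0 -1.3 -0.8 0; -0.026 0 0 0 -1.2 -0.8 0"}}

```text
time_s: 9.93
eef_pos: [0.448, 0.1039, 0.087]
eef_rot: [0.167, 0.798, 0.566, 0.118]
wrist_force: [-0.7, -0.2, -4.2]
opening: 0.397
grasp_force: 61.2
```

>>> {"name": "servo_tool", "arguments": {"commands": "0 0 0 0 0 0 0; 0 0 0 0 0 0 0"}}

```text
time_s: 10.18
eef_pos: [0.4484, 0.1039, 0.0873]
eef_rot: [0.167, 0.798, 0.567, 0.118]
wrist_force: [0.3, 0.6, -5.1]
opening: 0.401
grasp_force: 61.1
```

```bash
python3 -c "
from plan import *
where()"
```

```text
t10.18 ox6.9 oy0.4 oz-5.0 tilt x23.58 y0.01 deg F [ 0.3  0.6 -5.1] M [ 0.19  0.49 -0.03] grip 61.1 0.401
```

>>> {"name": "servo_tool", "arguments": {"commands": "0 0 0 0 -0.9 -0.4 0; 0 0 0 0 -0.9 -0.4 0; 0 0 0 0 0 0 0"}}

```text
time_s: 10.55
eef_pos: [0.4464, 0.1045, 0.0874]
eef_rot: [0.167, 0.798, 0.566, 0.118]
wrist_force: [0.7, 1.2, -4.8]
opening: 0.399
grasp_force: 61.1
```

>>> {"name": "servo_tool", "arguments": {"commands": "0 0 0 0 -0.9 -0.4 0; 0 0 0 0 -0.9 -0.4 0; 0 0 0 0 0 0 0"}}

```text
time_s: 10.92
eef_pos: [0.4445, 0.1052, 0.0874]
eef_rot: [0.167, 0.798, 0.567, 0.118]
wrist_force: [0.2, -0.3, -4.8]
opening: 0.399
grasp_force: 61.1
```

```bash
python3 -c "
from plan import *
where()"
```

```text
t10.93 ox2.8 oy0.4 oz-4.9 tilt x23.61 y0.01 deg F [ 0.2 -0.3 -4.8] M [ 0.19  0.52 -0.01] grip 61.1 0.399
```

>>> {"name": "servo_tool", "arguments": {"commands": "0 0 0 0 -0.9 -0.4 0; 0 0 0 0 0 0 0"}}

```text
time_s: 11.18
eef_pos: [0.4436, 0.1055, 0.0874]
eef_rot: [0.167, 0.798, 0.566, 0.118]
wrist_force: [-0.0, 0.4, -5.3]
opening: 0.397
grasp_force: 61.1
```

>>> {"name": "servo_tool", "arguments": {"commands": "0 0 0 0 -0.9 -0.4 0; 0 0 0 0 0 0 0"}}

```text
time_s: 11.42
eef_pos: [0.4431, 0.1058, 0.0876]
eef_rot: [0.167, 0.798, 0.566, 0.119]
wrist_force: [1.8, -0.9, -5.7]
opening: 0.404
grasp_force: 60.9
```

>>> {"name": "servo_tool", "arguments": {"commands": "0 0 0 0 -0.9 -0.4 0; 0 0 0 0 0 0 0"}}

```text
time_s: 11.68
eef_pos: [0.4428, 0.1059, 0.0878]
eef_rot: [0.167, 0.798, 0.566, 0.119]
wrist_force: [7.3, -3.1, -11.2]
opening: 0.399
grasp_force: 61.5
```

```bash
python3 -c "
from plan import *
where()"
```

```text
t11.68 ox1.1 oy0.5 oz-4.4 tilt x23.72 y0.04 deg F [  7.3  -3.1 -11.2] M [-0.34 -0.53 -0.  ] grip 61.5 0.399
```

>>> {"name": "servo_tool", "arguments": {"commands": "0 0 0 0 1.5 0.65 0; 0 0 0 0 1.5 0.65 0; 0 0 0 0 0 0 0"}}

```text
time_s: 12.05
eef_pos: [0.4447, 0.1051, 0.0873]
eef_rot: [0.167, 0.798, 0.566, 0.118]
wrist_force: [-0.5, -0.4, -4.8]
opening: 0.397
grasp_force: 62.4
```

>>> {"name": "servo_tool", "arguments": {"commands": "0 0 0 0 -0.2 0.46 0; 0 0 0 0 0 0 0"}}

```text
time_s: 12.3
eef_pos: [0.4447, 0.1051, 0.0868]
eef_rot: [0.167, 0.798, 0.567, 0.118]
wrist_force: [-0.6, 0.5, -4.5]
opening: 0.401
grasp_force: 62.4
```

>>> {"name": "servo_tool", "arguments": {"commands": "0 0 0 0 -0.2 0.46 0; 0 0 0 0 0 0 0"}}

```text
time_s: 12.55
eef_pos: [0.4448, 0.1051, 0.0863]
eef_rot: [0.167, 0.798, 0.566, 0.118]
wrist_force: [-0.5, -0.3, -4.2]
opening: 0.396
grasp_force: 62.4
```

>>> {"name": "servo_tool", "arguments": {"commands": "0 0 0 0 -0.2 0.46 0; 0 0 0 0 0 0 0"}}

```text
time_s: 12.8
eef_pos: [0.4449, 0.1051, 0.0859]
eef_rot: [0.167, 0.798, 0.566, 0.118]
wrist_force: [-0.6, 0.6, -4.2]
opening: 0.398
grasp_force: 62.4
```

>>> {"name": "servo_tool", "arguments": {"commands": "0 0 0 0 -0.2 0.46 0; 0 0 0 0 0 0 0"}}

```text
time_s: 13.05
eef_pos: [0.4449, 0.1051, 0.0854]
eef_rot: [0.167, 0.798, 0.566, 0.118]
wrist_force: [-0.2, -0.1, -4.6]
opening: 0.399
grasp_force: 62.4
```

```bash
python3 -c "
from plan import *
where()"
```

```text
t13.05 ox3.2 oy0.4 oz-6.9 tilt x23.61 y0.01 deg F [-0.2 -0.1 -4.6] M [0.2  0.53 0.  ] grip 62.4 0.399
```

>>> {"name": "servo_tool", "arguments": {"commands": "0 0 0 0 -0.2 0.46 0; 0 0 0 0 0 0 0"}}

```text
time_s: 13.3
eef_pos: [0.445, 0.1051, 0.085]
eef_rot: [0.167, 0.798, 0.566, 0.118]
wrist_force: [0.2, -0.4, -3.1]
opening: 0.399
grasp_force: 62.6
```

>>> {"name": "servo_tool", "arguments": {"commands": "0 0 0 0 -0.2 0.46 0; 0 0 0 0 0 0 0"}}

```text
time_s: 13.55
eef_pos: [0.4451, 0.1051, 0.0847]
eef_rot: [0.167, 0.798, 0.566, 0.119]
wrist_force: [-2.2, 0.5, 0.9]
opening: 0.398
grasp_force: 63.2
```

>>> {"name": "servo_tool", "arguments": {"commands": "0 0 0 0 -0.2 0.46 0; 0 0 0 0 0 0 0"}}

```text
time_s: 13.8
eef_pos: [0.4453, 0.1051, 0.0845]
eef_rot: [0.167, 0.798, 0.566, 0.119]
wrist_force: [-5.5, -0.1, 6.3]
opening: 0.398
grasp_force: 64.0
```

>>> {"name": "servo_tool", "arguments": {"commands": "0 0 0 0 -0.2 0.46 0; 0 0 0 0 0 0 0"}}

```text
time_s: 14.05
eef_pos: [0.4454, 0.1052, 0.0844]
eef_rot: [0.167, 0.798, 0.566, 0.119]
wrist_force: [-8.2, 0.4, 11.6]
opening: 0.398
grasp_force: 64.7
```

```bash
python3 -c "
from plan import *
where()"
```

```text
t14.05 ox3.8 oy0.7 oz-7.9 tilt x23.67 y0.02 deg F [-8.2  0.4 11.6] M [ 0.    1.32 -0.12] grip 64.7 0.398
```

```bash
python3 -c "
from plan import *
p,R=tgt(3.3,-8.7,23.6)
for t in ((5,-6.6,22.5),(5,-8,20),(4.2,-9.2,18),(3.4,-10.3,16)):
  a,A=tgt(*t); rows(p,R,a,A,3,0); p,R=a,A"
```

```text
0.0064 -0.0000 0.0000 0.0 1.2 -0.4 0; 0.0064 -0.0000 0.0000 0.0 1.2 -0.4 0; 0.0064 -0.0000 0.0000 0.0 1.2 -0.4 0
0.0145 0.0000 -0.0000 -0.0 0.8 0.5 0; 0.0145 0.0000 -0.0000 -0.0 0.8 0.4 0; 0.0145 0.0000 -0.0000 -0.0 0.8 0.4 0
0.0116 -0.0000 0.0000 0.0 0.4 0.3 0; 0.0116 -0.0000 0.0000 0.0 0.4 0.3 0; 0.0116 -0.0000 0.0000 0.0 0.4 0.3 0
0.0116 0.0000 0.0000 -0.0 0.4 0.3 0; 0.0116 0.0000 0.0000 -0.0 0.4 0.3 0; 0.0116 0.0000 0.0000 -0.0 0.4 0.3 0
```

>>> {"name": "servo_tool", "arguments": {"commands": "0.0064 0 0 0 1.2 -0.4 0; 0.0064 0 0 0 1.2 -0.4 0; 0.0064 0 0 0 1.2 -0.4 0; 0 0 0 0 0 0 0"}}

```text
time_s: 14.55
eef_pos: [0.4477, 0.104, 0.0858]
eef_rot: [0.159, 0.8, 0.567, 0.113]
wrist_force: [0.2, -0.2, -4.9]
opening: 0.398
grasp_force: 62.4
```

>>> {"name": "servo_tool", "arguments": {"commands": "0.0145 0 0 0 0.8 0.5 0; 0.0145 0 0 0 0.8 0.4 0; 0.0145 0 0 0 0.8 0.4 0; 0 0 0 0 0 0 0"}}

```text
time_s: 15.05
eef_pos: [0.4507, 0.1031, 0.0858]
eef_rot: [0.142, 0.803, 0.57, 0.101]
wrist_force: [-0.1, 0.1, -4.1]
opening: 0.401
grasp_force: 62.4
```

```bash
python3 -c "
from plan import *
where()"
```

```text
t15.05 ox5.4 oy0.4 oz-8.1 tilt x20.03 y0.01 deg F [-0.1  0.1 -4.1] M [0.17 0.51 0.03] grip 62.4 0.401
```

Free of contact now. Continuing.

>>> {"name": "servo_tool", "arguments": {"commands": "0.0116 0 0 0 0.3 0.3 0; 0.0116 0 0 0 0.4 0.3 0; 0.0116 0 0 0 0.4 0.3 0; 0 0 0 0 0 0 0"}}

```text
time_s: 15.55
eef_pos: [0.4517, 0.1027, 0.0853]
eef_rot: [0.128, 0.806, 0.571, 0.091]
wrist_force: [-0.3, 0.0, -5.9]
opening: 0.402
grasp_force: 62.4
```

>>> {"name": "servo_tool", "arguments": {"commands": "0.0116 0 0 0 0.4 0.3 0; 0.0116 0 0 0 0.4 0.3 0; 0.0116 0 0 0 0.4 0.3 0; 0 0 0 0 0 0 0"}}

```text
time_s: 16.05
eef_pos: [0.4531, 0.1022, 0.0847]
eef_rot: [0.114, 0.808, 0.573, 0.081]
wrist_force: [-0.7, -0.6, -4.4]
opening: 0.397
grasp_force: 62.4
```

```bash
python3 -c "
from plan import *
p,R=where()
for t in ((2.6,-11.7,13),(1.7,-13.5,10),(.8,-15.2,7),(0,-17.2,4),(-.5,-19.5,0)):
  a,A=tgt(*t); rows(p,R,a,A,4,0); p,R=a,A"
```

```text
t16.05 ox3.5 oy0.4 oz-10.6 tilt x16.03 y0.01 deg F [-0.7 -0.6 -4.4] M [ 0.17  0.34 -0.01] grip 62.4 0.397
0.0132 -0.0000 0.0000 -0.1 0.6 0.2 0; 0.0132 -0.0000 0.0000 -0.1 0.6 0.2 0; 0.0132 -0.0000 0.0000 -0.1 0.6 0.2 0; 0.0132 -0.0000 0.0000 -0.1 0.6 0.2 0
0.0131 -0.0000 -0.0000 0.0 0.6 0.4 0; 0.0131 -0.0000 -0.0000 0.0 0.6 0.4 0; 0.0131 -0.0000 -0.0000 0.0 0.6 0.4 0; 0.0131 -0.0000 -0.0000 0.0 0.6 0.4 0
0.0131 0.0000 -0.0000 -0.0 0.6 0.4 0; 0.0131 0.0000 0.0000 -0.0 0.6 0.4 0; 0.0131 0.0000 -0.0000 -0.0 0.6 0.4 0; 0.0131 0.0000 -0.0000 -0.0 0.6 0.4 0
0.0131 -0.0000 0.0000 -0.0 0.6 0.5 0; 0.0131 -0.0000 0.0000 -0.0 0.6 0.5 0; 0.0131 -0.0000 0.0000 -0.0 0.6 0.5 0; 0.0131 -0.0000 0.0000 -0.0 0.6 0.5 0
0.0175 -0.0000 -0.0000 0.0 1.0 0.6 0; 0.0175 -0.0000 0.0000 0.0 1.0 0.6 0; 0.0175 -0.0000 0.0000 0.0 1.0 0.6 0; 0.0175 0.0000 -0.0000 0.0 1.1 0.6 0
```

>>> {"name": "servo_tool", "arguments": {"commands": "0.0132 0 0 -0.1 0.6 0.2 0; 0.0132 0 0 -0.1 0.6 0.2 0; 0.0132 0 0 -0.1 0.6 0.2 0; 0.0132 0 0 -0.1 0.6 0.2 0; 0 0 0 0 0 0 0"}}

```text
time_s: 16.68
eef_pos: [0.4553, 0.101, 0.0846]
eef_rot: [0.092, 0.81, 0.575, 0.066]
wrist_force: [0.1, -0.1, -5.3]
opening: 0.399
grasp_force: 62.4
```

>>> {"name": "servo_tool", "arguments": {"commands": "0.0131 0 0 0 0.6 0.4 0; 0.0131 0 0 0 0.6 0.4 0; 0.0131 0 0 0 0.6 0.4 0; 0.0131 0 0 0 0.6 0.4 0; 0 0 0 0 0 0 0"}}

```text
time_s: 17.3
eef_pos: [0.4578, 0.1002, 0.0834]
eef_rot: [0.071, 0.813, 0.576, 0.05]
wrist_force: [0.4, 0.3, -5.2]
opening: 0.397
grasp_force: 62.4
```

```bash
python3 -c "
from plan import *
p,R=where()"
```

```text
t17.30 ox1.6 oy0.0 oz-13.5 tilt x9.99 y0.01 deg F [ 0.4  0.3 -5.2] M [0.15 0.2  0.05] grip 62.4 0.397
```

Still contact-free. I'll finish straightening.

>>> {"name": "servo_tool", "arguments": {"commands": "0.0131 0 0 0 0.6 0.4 0; 0.0131 0 0 0 0.6 0.4 0; 0.0131 0 0 0 0.6 0.4 0; 0.0131 0 0 0 0.6 0.4 0; 0 0 0 0 0 0 0"}}

```text
time_s: 17.92
eef_pos: [0.4601, 0.0993, 0.0821]
eef_rot: [0.05, 0.814, 0.578, 0.035]
wrist_force: [0.9, 1.1, -4.1]
opening: 0.4
grasp_force: 62.4
```

>>> {"name": "servo_tool", "arguments": {"commands": "0.0131 0 0 0 0.6 0.5 0; 0.0131 0 0 0 0.6 0.5 0; 0.0131 0 0 0 0.6 0.5 0; 0.0131 0 0 0 0.6 0.5 0; 0 0 0 0 0 0 0"}}

```text
time_s: 18.55
eef_pos: [0.4627, 0.0984, 0.0804]
eef_rot: [0.028, 0.815, 0.578, 0.02]
wrist_force: [0.8, -0.7, -3.7]
opening: 0.401
grasp_force: 62.3
```

>>> {"name": "servo_tool", "arguments": {"commands": "0.0175 0 0 0 1 0.6 0; 0.0175 0 0 0 1 0.6 0; 0.0175 0 0 0 1 0.6 0; 0.0175 0 0 0 1 0.6 0; 0 0 0 0 0 0 0"}}

```text
time_s: 19.18
eef_pos: [0.4665, 0.097, 0.0781]
eef_rot: [-0.0, 0.816, 0.579, -0.0]
wrist_force: [-0.1, -0.6, -5.3]
opening: 0.394
grasp_force: 62.4
```

```bash
python3 -c "
from plan import *
p,R=where()"
```

```text
t19.18 ox-1.0 oy-0.1 oz-19.9 tilt x-0.05 y-0.00 deg F [-0.1 -0.6 -5.3] M [ 0.05 -0.03  0.  ] grip 62.4 0.394
```

Excellent: no contact. Now pushing straight down.

>>> {"name": "servo_tool", "arguments": {"commands": "0 0 0 0 0 0.7 0; 0 0 0 0 0 0.7 0; 0 0 0 0 0 0.7 0; 0 0 0 0 0 0.5 0; 0 0 0 0 0 0 0"}}

```text
time_s: 19.8
eef_pos: [0.4662, 0.0973, 0.0764]
eef_rot: [-0.0, 0.815, 0.579, -0.0]
wrist_force: [-4.4, 1.0, 5.9]
opening: 0.396
grasp_force: 63.4
```

>>> {"name": "servo_tool", "arguments": {"commands": "0 0 0 0 0 0.5 0; 0 0 0 0 0 0.5 0; 0 0 0 0 0 0 0"}}

```text
time_s: 20.18
eef_pos: [0.4663, 0.0973, 0.0764]
eef_rot: [-0.0, 0.815, 0.579, -0.0]
wrist_force: [-9.8, -0.1, 15.8]
opening: 0.396
grasp_force: 64.4
```

```bash
python3 -c "
from plan import *
p,R=where()"
```

```text
t20.18 ox-1.2 oy0.1 oz-21.6 tilt x-0.03 y-0.02 deg F [-9.8 -0.1 15.8] M [-0.04  1.52 -0.01] grip 64.4 0.396
```

>>> {"name": "servo_tool", "arguments": {"commands": "0 0 0 0 0 -0.8 0; 0 0 0 0 0 0 0.6; 0 0 0 0 0 0 1; 0 0 0 0 0 0 1; 0 0 0 0 0 0 1"}}

```text
time_s: 20.8
eef_pos: [0.4664, 0.0971, 0.0754]
eef_rot: [-0.0, 0.816, 0.579, -0.0]
wrist_force: [0.6, -0.5, 0.0]
opening: 1.002
grasp_force: 0.0
```

>>> {"name": "servo_tool", "arguments": {"commands": "0 0 0 0 0 -15 1; 0 0 0 0 0 -40 1; 0 0 0 0 0 -50 1; 0 0 0 -40 0 -20 1; 0 0 0 -50 0 0 1"}}

```text
time_s: 21.42
eef_pos: [0.438, 0.0114, 0.2039]
eef_rot: [0.002, 0.815, 0.58, 0.002]
wrist_force: [0.8, -0.2, -1.1]
opening: 1.0
grasp_force: 0.0
```

>>> {"name": "servo_tool", "arguments": {"commands": "0 0 0 -55 0 0 1; 0 0 0 -55 0 0 1; 0 0 0 0 0 0 0"}}

```text
time_s: 21.8
eef_pos: [0.3997, -0.095, 0.2017]
eef_rot: [0.001, 0.817, 0.576, 0.0]
wrist_force: [0.6, 0.7, 0.0]
opening: 0.812
grasp_force: 0.0
```

Run:
```python
from plan import *
where(); out=[]
for n in("top","side"):
    im=camera(n); cv2.imwrite(f"pics/seat_{n}.png",im); c=proj(n,BORE+.045*hx+[0,0,.03])[0]; x0,y0=int(c[0])-45,int(c[1])-45
    im=cv2.resize(im[y0:y0+90,x0:x0+90],(400,400),interpolation=cv2.INTER_CUBIC); i2=im.copy(); k=400/90
    for z,r in ((.03,.032),(.036,.032),(.036,.018),(.113,.018)):
        cv2.polylines(i2,[np.int32(((proj(n,ring(BORE[0],BORE[1],z,r))-[x0,y0]+.5)*k-.5)*8)],True,(0,0,255),1,cv2.LINE_AA,3)
    K=BORE+.12*hx+[0,0,.071]; cv2.circle(i2,tuple(int(v) for v in (proj(n,K)[0]-[x0,y0]+.5)*k),4,(0,255,0),1)
    out.append(np.vstack([im[80:380],i2[80:380]]))
cv2.imwrite("pics/seat.png",np.hstack(out))
```

```text
t21.80 ox-0.4 oy-203.4 oz103.7 tilt x0.09 y-0.06 deg F [0.6 0.7 0. ] M [ 0.    0.02 -0.01] grip 0.0 0.812
```

View pics/seat.png

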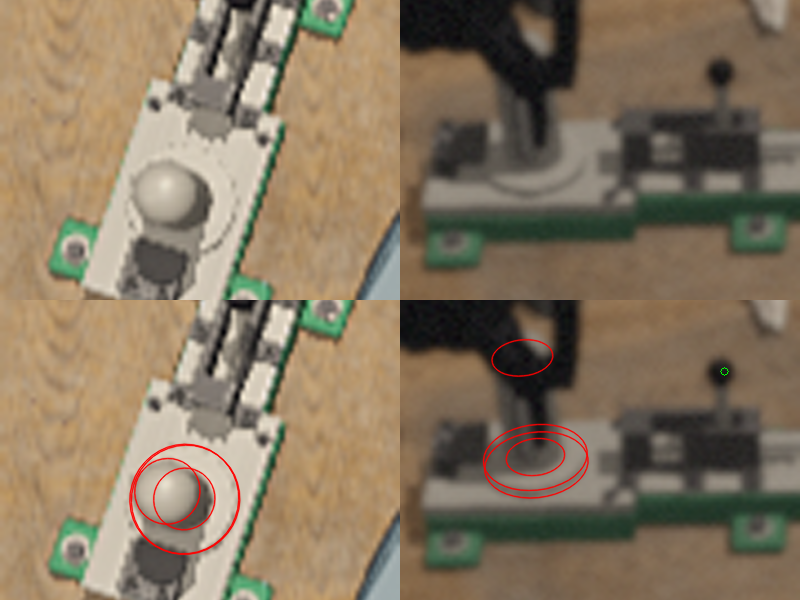

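The top view shows the dome at crop (165,192), right on the model ring for an upright seated stake. In the side view the collar is flat on the deck and the bolt handle is still back at (720,72). I'll press down on the dome to check the height, which should be z≈0.128.

>>> {"name": "servo_tool", "arguments": {"commands": "0 0 0 50 0 0 0; 0 0 0 51 0 0 0; 0 0 0 51 0 0 0; 0 0 0 51 0 20 0; 0 0 0 0 0 30 0"}}

```text
time_s: 22.52
eef_pos: [0.4685, 0.105, 0.1511]
eef_rot: [0.0, 0.813, 0.582, 0.002]
wrist_force: [-0.2, -0.8, -0.1]
opening: -0.003
grasp_force: 0.0
```

>>> {"name": "servo_tool", "arguments": {"commands": "0 0 0 0 0 15 0; 0 0 0 0 0 3 0; 0 0 0 0 0 0 0"}}

```text
time_s: 22.9
eef_pos: [0.4677, 0.0998, 0.1331]
eef_rot: [0.0, 0.816, 0.578, 0.0]
wrist_force: [0.1, 0.6, -0.9]
opening: 0.001
grasp_force: 0.0
```

```bash
python3 -c "
from plan import *
p,R=where();print(p)"
```

```text
t22.90 ox-0.6 oy2.9 oz35.1 tilt x0.03 y0.02 deg F [ 0.1  0.6 -0.9] M [ 0.   -0.01  0.04] grip 0.0 0.001
[0.46774686 0.09977381 0.13313263]
```

>>> {"name": "servo_tool", "arguments": {"commands": "0 0 0 -1.4 0.3 1.5 0; 0 0 0 -1.5 0.3 1.5 0; 0 0 0 0 0 1 0; 0 0 0 0 0 1 0; 0 0 0 0 0 0 0"}}

```text
time_s: 23.52
eef_pos: [0.467, 0.0969, 0.1277]
eef_rot: [0.0, 0.816, 0.579, -0.0]
wrist_force: [-1.7, -0.9, 3.7]
opening: -0.001
grasp_force: 1.6
```

>>> {"name": "servo_tool", "arguments": {"commands": "0 0 0 0 0 1 0; 0 0 0 0 0 1 0; 0 0 0 0 0 0 0"}}

```text
time_s: 23.9
eef_pos: [0.4679, 0.097, 0.1276]
eef_rot: [0.001, 0.815, 0.579, 0.001]
wrist_force: [-6.3, -0.1, 17.8]
opening: -0.0
grasp_force: 9.1
```

Contact came at z=0.1277, so the stake is fully home. Next is the knob, at about +118 mm along the holder's x.

>>> {"name": "servo_tool", "arguments": {"commands": "0 0 0 0 0 -40 0; 0 0 0 0 20 -35 0.7; 0 0 0 0 48 0 0.7; 0 0 0 -1 48 0 0.7; 0 0 0 0 0 0 0.7"}}

```text
time_s: 24.52
eef_pos: [0.5782, 0.0565, 0.1995]
eef_rot: [-0.0, 0.816, 0.578, -0.0]
wrist_force: [-0.6, -0.7, -0.7]
opening: 0.701
grasp_force: 0.0
```

```bash
cat > kn.py <<'E'
from plan import *
p,R,o=cur(); d=(p-BORE)*1000; print("t%.2f tcp hx%.1f hy%.1f z%.1f"%(o["time_s"],d@hx,d@hy,p[2]*1000),np.round(o["wrist_force"],1),o["opening"],o["grasp_force"])
E
python3 kn.py
```

```text
t24.52 tcp hx117.9 hy-1.5 z199.5 [-0.6 -0.7 -0.7] 0.7006480384893256 0.0
```

>>> {"name": "servo_tool", "arguments": {"commands": "0 0 0 0 0 40 0.7; 0 0 0 0 0 45 0.7; 0 0 0 0 0 25 0.7; 0 0 0 0 0 5 0.7; 0 0 0 0 0 0 0.7"}}

```text
time_s: 25.15
eef_pos: [0.5761, 0.0581, 0.0859]
eef_rot: [-0.0, 0.815, 0.579, 0.0]
wrist_force: [1.1, 0.3, 0.6]
opening: 0.705
grasp_force: 0.0
```

>>> {"name": "servo_tool", "arguments": {"commands": "0 0 0 0 0 0 0; 0 0 0 0 0 0 0; 0 0 0 0 0 0 0; 0 0 0 0 0 0 0"}}

```text
time_s: 25.65
eef_pos: [0.577, 0.0577, 0.0867]
eef_rot: [0.001, 0.816, 0.579, 0.001]
wrist_force: [-0.4, 0.2, 6.8]
opening: 0.171
grasp_force: 58.4
```

```bash
python3 kn.py
```

```text
t25.65 tcp hx116.3 hy-0.7 z86.7 [-0.4  0.2  6.8] 0.1706414629592638 58.38082194328308
```

>>> {"name": "servo_tool", "arguments": {"commands": "0 0 0 0 -5 0 0; 0 0 0 0 -7 0 0; 0 0 0 0 -7 0 0; 0 0 0 0 -7 0 0; 0 0 0 0 -4 0 0"}}

```text
time_s: 26.28
eef_pos: [0.5488, 0.0675, 0.0867]
eef_rot: [0.001, 0.816, 0.579, 0.001]
wrist_force: [1.4, -2.0, 6.2]
opening: 0.165
grasp_force: 58.7
```

>>> {"name": "servo_tool", "arguments": {"commands": "0 0 0 0 -2 0 0; 0 0 0 0 -2 0 0; 0 0 0 0 0 0 0"}}

```text
time_s: 26.65
eef_pos: [0.5453, 0.0687, 0.0867]
eef_rot: [0.001, 0.816, 0.579, 0.001]
wrist_force: [2.1, -1.4, 4.9]
opening: 0.168
grasp_force: 58.8
```

```bash
python3 kn.py
```

```text
t26.65 tcp hx82.8 hy-0.8 z86.7 [ 2.1 -1.4  4.9] 0.16829089910280257 58.754189014434814
```

>>> {"name": "servo_tool", "arguments": {"commands": "0 0 0 0 -1 0 0; 0 0 0 0 -1 0 0; 0 0 0 0 0 0 0"}}

```text
time_s: 27.02
eef_pos: [0.545, 0.0688, 0.0869]
eef_rot: [0.002, 0.816, 0.579, 0.002]
wrist_force: [6.5, -3.3, 2.4]
opening: 0.168
grasp_force: 58.4
```

```bash
python3 kn.py
```

```text
t27.02 tcp hx82.4 hy-0.8 z86.9 [ 6.5 -3.3  2.4] 0.16777851368414157 58.44931125640869
```

At the stop (7 N). Now I'll swing the handle down along its arc.

>>> {"name": "servo_tool", "arguments": {"commands": "0 0 0 -9.1 0.5 0.7 0; 0 0 0 -8.9 0 2.1 0; 0 0 0 -8.4 0 3.5 0; 0 0 0 -7.8 0 4.8 0; 0 0 0 0 0 0 0"}}

```text
time_s: 27.65
eef_pos: [0.5313, 0.0365, 0.0747]
eef_rot: [0.0, 0.816, 0.578, -0.0]
wrist_force: [-0.4, -1.1, 1.0]
opening: -0.002
grasp_force: 0.7
```

```bash
python3 kn.py
```

```text
t27.65 tcp hx80.2 hy-35.8 z74.7 [-0.4 -1.1  1. ] -0.002206305123679249 0.7276555895805359
```

The knob slipped out of the grip, so I'll look.

>>> {"name": "servo_tool", "arguments": {"commands": "0 0 0 0 0 -50 0; 0 0 0 -40 0 -50 0; 0 0 0 -60 0 0 0; 0 0 0 -60 0 0 0"}}

```text
time_s: 28.15
eef_pos: [0.4778, -0.1134, 0.1733]
eef_rot: [-0.0, 0.815, 0.579, 0.0]
wrist_force: [0.7, -1.5, 0.2]
opening: 0.002
grasp_force: 0.0
```

```bash
python3 - <<'E'
from plan import *
out=[]
for n in("top","side"):
    im=camera(n); c=proj(n,BORE+.06*hx+[0,0,.03])[0]; x0,y0=int(c[0])-40,int(c[1])-40
    im=cv2.resize(im[y0:y0+80,x0:x0+80],(400,400),interpolation=cv2.INTER_CUBIC); i2=im.copy(); k=5
    for f in (0,.4,.8,1.2,1.57):
        K=BORE+.085*hx-.058*np.sin(f)*hy+[0,0,.013+.058*np.cos(f)]; cv2.circle(i2,tuple(int(v) for v in (proj(n,K)[0]-[x0,y0]+.5)*k),5,(0,255,0),1)
    out.append(np.vstack([im[60:360],i2[60:360]]))
cv2.imwrite("pics/knob.png",np.hstack(out))
E
python3 kn.py
```

```text
t28.25 tcp hx79.4 hy-198.5 z172.7 [-0.   1.2 -0.7] 0.0006947964962336325 0.0
```

View pics/knob.png

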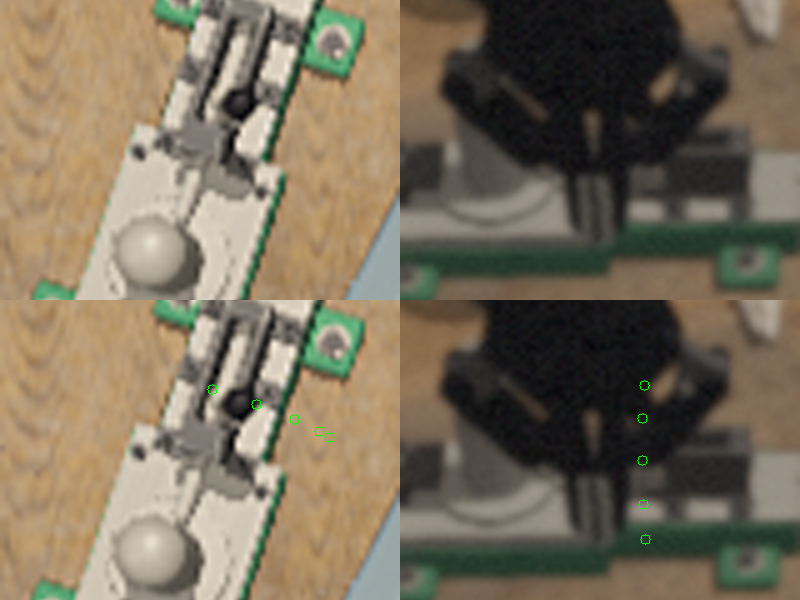

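The top view shows the knob at crop (240,102), i.e. the handle turned about 0.3 rad, with the rod tip across over the collar. I'll push it on round with the shut fingers from the +y side.

>>> {"name": "servo_tool", "arguments": {"commands": "0 0 0 53 1.5 0 0; 0 0 0 53 1.5 0 0; 0 0 0 53 1.5 0 0; 0 0 0 53 0 20 0; 0 0 0 0 0 0 0"}}

```text
time_s: 28.88
eef_pos: [0.5511, 0.0903, 0.1504]
eef_rot: [-0.002, 0.814, 0.581, -0.002]
wrist_force: [-0.5, 0.6, 1.0]
opening: 0.002
grasp_force: 0.0
```

>>> {"name": "servo_tool", "arguments": {"commands": "0 0 0 0 0 25 0; 0 0 0 0 0 25 0; 0 0 0 0 0 12 0; 0 0 0 0 0 5 0; 0 0 0 0 0 0 0"}}

```text
time_s: 29.5
eef_pos: [0.5532, 0.0856, 0.0864]
eef_rot: [-0.0, 0.816, 0.579, -0.0]
wrist_force: [0.4, 0.1, 0.1]
opening: 0.001
grasp_force: 0.0
```

```bash
python3 kn.py
```

```text
t29.50 tcp hx84.6 hy17.8 z86.4 [0.4 0.1 0.1] 0.000700327214945012 0.0
```

>>> {"name": "servo_tool", "arguments": {"commands": "0 0 0 -8 0 0 0; 0 0 0 -8 0 0 0; 0 0 0 -8 0 1 0; 0 0 0 -8 0 3 0; 0 0 0 0 0 0 0"}}

```text
time_s: 30.12
eef_pos: [0.542, 0.0548, 0.0818]
eef_rot: [-0.0, 0.816, 0.578, -0.001]
wrist_force: [0.3, -0.0, -0.1]
opening: -0.001
grasp_force: 0.0
```

>>> {"name": "servo_tool", "arguments": {"commands": "0 0 0 -5 0 3 0; 0 0 0 -5 0 3 0; 0 0 0 -4 0 3 0; 0 0 0 -4 0 3 0; 0 0 0 0 0 0 0"}}

```text
time_s: 30.75
eef_pos: [0.536, 0.0381, 0.0698]
eef_rot: [-0.0, 0.816, 0.579, -0.001]
wrist_force: [0.0, 0.8, 0.0]
opening: -0.004
grasp_force: 0.2
```

```bash
python3 kn.py
```

```text
t30.75 tcp hx84.2 hy-32.7 z69.8 [0.  0.8 0. ] -0.004013411603083166 0.18640559166669846
```

>>> {"name": "servo_tool", "arguments": {"commands": "0 0 0 3 0 -25 0; 0 0 0 0 0 -20 0; 0 0 0 -21 0 0 0; 0 0 0 0 0 0 0"}}

```text
time_s: 31.25
eef_pos: [0.5304, 0.0204, 0.1155]
eef_rot: [0.0, 0.816, 0.578, -0.0]
wrist_force: [0.1, 0.7, 0.0]
opening: -0.0
grasp_force: 0.0
```

>>> {"name": "servo_tool", "arguments": {"commands": "0 0 0 0 0 20 0; 0 0 0 0 0 15 0; 0 0 0 0 0 10 0; 0 0 0 0 0 8 0; 0 0 0 0 0 5 0"}}

```text
time_s: 31.88
eef_pos: [0.5305, 0.0216, 0.0567]
eef_rot: [-0.0, 0.816, 0.579, -0.0]
wrist_force: [-0.1, -0.9, 0.9]
opening: -0.001
grasp_force: 0.5
```

>>> {"name": "servo_tool", "arguments": {"commands": "0 0 0 0 0 2 0; 0 0 0 0 0 2 0; 0 0 0 0 0 0 0"}}

```text
time_s: 32.25
eef_pos: [0.5306, 0.0216, 0.0532]
eef_rot: [-0.0, 0.816, 0.579, 0.0]
wrist_force: [0.1, -0.2, -0.4]
opening: -0.001
grasp_force: 0.0
```

```bash
python3 kn.py
```

```text
t32.25 tcp hx84.5 hy-50.0 z53.2 [ 0.1 -0.2 -0.4] -0.0009190906197219994 0.0
```

>>> {"name": "servo_tool", "arguments": {"commands": "0 0 0 0 0 1.5 0; 0 0 0 0 0 1.5 0; 0 0 0 0 0 1 0; 0 0 0 0 0 0 0"}}

```text
time_s: 32.75
eef_pos: [0.5308, 0.0215, 0.0495]
eef_rot: [0.0, 0.816, 0.579, 0.0]
wrist_force: [-2.1, -0.9, 4.7]
opening: 0.001
grasp_force: 2.3
```

>>> {"name": "servo_tool", "arguments": {"commands": "0 0 0 0 0 -30 0; 0 0 0 0 0 -50 0; 0 0 0 -50 0 -40 0; 0 0 0 -60 0 0 0; 0 0 0 -60 0 0 0"}}

```text
time_s: 33.38
eef_pos: [0.4746, -0.1391, 0.169]
eef_rot: [0.001, 0.815, 0.579, 0.0]
wrist_force: [0.5, 0.0, -0.3]
opening: -0.002
grasp_force: 0.0
```

>>> {"name": "servo_tool", "arguments": {"commands": "0 0 0 -60 0 0 0; 0 0 0 0 -40 0 0; 0 0 0 0 0 0 0"}}

```text
time_s: 33.75
eef_pos: [0.415, -0.1806, 0.1672]
eef_rot: [-0.001, 0.816, 0.578, -0.0]
wrist_force: [0.6, 0.2, -0.1]
opening: -0.001
grasp_force: 0.0
```

```bash
python3 - <<'E'
from plan import *
out=[]
for n in("top","side"):
    im=camera(n); c=proj(n,BORE+.05*hx+[0,0,.03])[0]; x0,y0=int(c[0])-45,int(c[1])-45
    im=cv2.resize(im[y0:y0+90,x0:x0+90],(400,400),interpolation=cv2.INTER_CUBIC); i2=im.copy(); k=400/90
    for f in (0,.8,1.2,1.57):
        K=BORE+.085*hx-.058*np.sin(f)*hy+[0,0,.013+.058*np.cos(f)]; cv2.circle(i2,tuple(int(v) for v in (proj(n,K)[0]-[x0,y0]+.5)*k),5,(0,255,0),1)
    out.append(np.vstack([im[80:380],i2[80:380]]))
cv2.imwrite("pics/fin.png",np.hstack(out))
E
python3 kn.py
```

```text
t33.85 tcp hx44.8 hy-279.0 z168.4 [0.8 0.  0.9] 0.001469294218267375 0.0
```

View pics/fin.png

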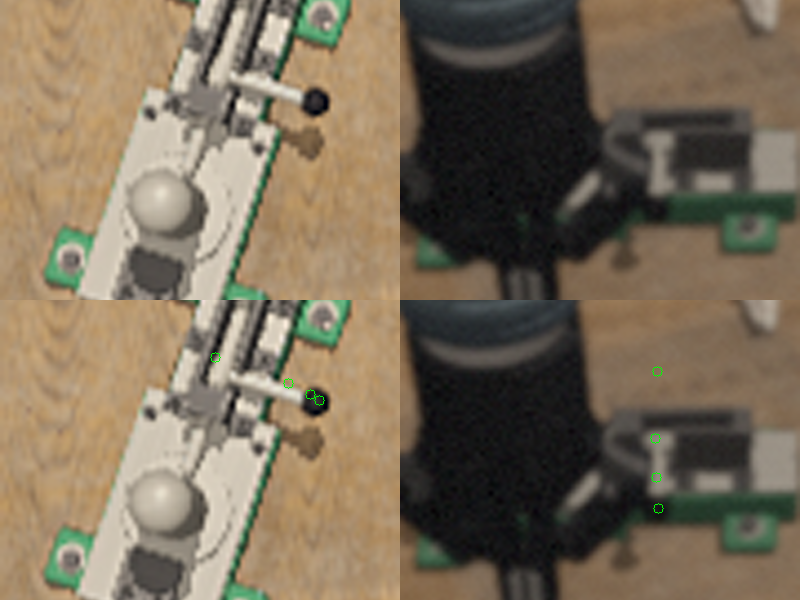

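The handle lies level in the notch: the knob is at (315,101), on the 1.57 rad mark, and the press met the stop. The rod is over the collar and the dome is upright. Handing in.

```bash
python3 -c "
from bench import *
print(hand_in())"
```

```text
the job is handed in; nothing more can be done
None
```

I handed the job in at about 34 s of the 67 s allowed (no verdict came back): by the final camera view and the contact checks, the domed stake is seated upright under the claw, and the bolt is across over the collar with its handle down in the notch.

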